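# Click the key onto the coin bank's cap and unlock it

### The job

The coin bank is stuck upside down on the bedside table. Pick up its key, push the key's socket squarely down onto the square drive in the middle of the cap until it clicks and sits fully home, pressing firmly but never hard; then turn the cap with the key about a sixth of a turn (60 degrees) anticlockwise seen from above, until its rib points at the wide mark, and leave the key standing on the drive. Do not disturb the mug, the torch or the nail brush.

Things in the scene. Friction and masses are not known exactly. Their poses are not given: they have to be found in the camera images.
- key_center (a point): Centre, 28.5 mm up, of the loose steel key, 140 g, 57 mm tall, standing mouth down on the table; z up. Its lower 27 mm is a block 33 x 33 mm square along own x and y, with a socket in its underside. Above, from 27 to 57 mm up, is a solid wing grip 44 mm long (own x), 20 mm thick (own y): pinch it across the 20 mm. It fits the drive in any of four quarter-turn positions.
- key_mouth (a point): Centre of the key's underside, the mouth of its square socket; axes as the key's. The socket is 22 mm deep and 19.5 mm wide (20 mm above 13.5 mm), with the mouth flared to 24 mm over its first 3 mm; a groove for the spring balls runs round the inside 5 to 13.5 mm above the mouth.
- stub_top (a point): Centre of the top of the square steel drive on the bank's cap, 110 mm above the table; z up, x and y along its faces, turning with the cap. 18 mm square (top 2 mm: 15.5 mm), 24 mm tall. In its +x and -x faces, 13 mm below the top, spring balls of radius 4 mm stand out 3.2 mm. Key fully home: drive top touches socket roof, key centre 6.5 mm above this point, mouth 22 mm below it.
- cap_rib (a point): Middle of the small raised rib on top of the round grey cap (66 mm across, 16 mm thick), 26 mm out from its axis. Cap and drive ride on a soft spring: about 2 N to start, then 1 N/mm, 16 mm of travel. So the drive gives way under the key before the balls click past at roughly 10 to 17 N of push, different each time; then the cap springs back up into the key. Keep forces on the bank below 35 N.
- cap (a joint): Angle of the cap, rad: 0 closed, starting at 0 to 0.12, grows anticlockwise seen from above; held by friction of about 0.12 N m, stop at 1.75. Its rib points at the narrow raised mark on the bank's base at 0 and at the wide mark at 1.05 (60 degrees). The key has a few degrees of play on the drive.
- bank: Round white plastic coin bank, 110 mm across, 70 mm tall, standing upside down and stuck to the table by a rubber foot 132 mm across (it cannot move); origin at the centre of its underside; z up through the cap's axis.
- mug_center (a point): Centre, 40 mm up, of a loose steel mug 76 mm across and 80 mm tall with a handle on its own +y side. Leave it alone.
- torch_center (a point): Centre, 21 mm up, of a loose grey plastic torch lying along its own x, 128 mm long, 42 mm at the head. Leave it alone.
- brush_center (a point): Centre, 16 mm up, of a loose wooden nail brush 95 x 42 mm, 32 mm tall, long along its own x, bristles up. Leave it alone.
Not all that is in view belongs to the job. There is more than one size of the part that bears key_center; the job needs the smallest. Of the things that look like the bank, the largest one is meant.

How it is judged:
By the outcome, as a careful person would: the job done as asked, in the order asked, and still so for the second after the job is handed in, with the robot touching nothing.
It also fails if it takes over 61 s, if anything falls off the work surface, if the arm or the gripper's body presses on something with over 40 N, if the wrist force passes 120 N, or if a joint passes its speed limit or range.

### The arm

A 6-joint arm with a two-finger parallel gripper is mounted at the origin on the work surface. World frame = base frame: x ahead of the robot, y to its left, z up, the work surface at z = 0. Lengths are in m, angles in degrees, forces in N, time in s.
With the tool pointing down it reaches from about 0.375 to 0.9 m from the base axis. Payload 3.1 kg.
Tool frame: the origin (TCP) lies at the very end of the fingers, on their centre line; the grasp point (between the pads) lies 19 mm behind it (bot.hold_point_z is the z of the grasp point in the tool frame, in m); z points along the fingers, y is the direction in which the jaws open and shut (so a half turn about z gives the same grasp; the last joint's range is limited). The gripper opens to 87 mm and grips with 3 to 60 N. Pads are 19 mm wide; open, the fingers measure 117 mm over their backs; the gripper's body (75 mm by 190 mm) begins 51 mm behind the grasp point.
Start: joints at [58.069, 30.224, 82.088, -0, 67.689, -10.227], TCP at [0.231, 0.581, 0.223] pointing down, gripper open.
Joint ranges: [-176.69, 176.69], [-43.24, 126.21], [12.49, 139.97], [-82, 262], [0, 151.66], [-163.58, 163.58]. Speed limits (degrees/s): [159.86, 159.86, 180, 180, 180, 180].

### API

Orientations are given as a 3x3 rotation matrix whose columns are the frame's x, y, z axes.
In Python, from rig import bot gives the robot as it stands.
- The arm moves only by the tool servo_tool, never from a script. Its argument "increments" is a list of rows, each a list of 3 entries, a list of its own where there are three numbers: the closure, from 0 (fully open) to 1 (shut), then the shift along the tool's x, y, z in mm, then the turn about the tool's z in degrees. In form: [[claw, [x, y, z], turn], ...]. A call has 1 to 5 rows; each row shifts and turns the commanded pose from where the row before left it, along the tool's axes as they then stand; what a row does not reach is not made up. A row lasts 1/8 s, in which the tool goes at most 62.5 mm and 10.7 degrees, less where a joint would pass 70% of its speed; a pose out of reach is approached as far as the arm can. A call with a gripper value outside its range is refused whole. The fingers move at their own pace and stop on an object; the grip force is fixed at half the most. Time passes only in rows, so rows that do not move let the fingers close. It gives the time, the measured TCP pose, the force and the opening at its end, in the units of the state.
- bot.read_state(): the state, without advancing time (a new reading comes with each control period).
- bot.capture(name): name is "scene" or "top" or "wrist"; returns (picture, depth): 420x560x3 uint8, blue, green, red; 420x560 float32, m along the optical axis (not along the pixel's ray), 0 where there is no reading.
- bot.camera_info(name): a dict with "K" (3x3 intrinsics, pixels), "R" (3x3) and "t" (3): a world point X has camera coordinates R X + t; the wrist camera has in their place "mount" (4x4, takes a point from camera to tool coordinates, whose origin is the TCP and whose axes are the flange's). Camera axes: x right, y down, z forward; pixel columns grow to the right and rows downward; lengths in m; the calibration is good to about 2 mm. The wrist camera is an equidistant fisheye: a pixel r from the principal point sees the ray r / f radians off the axis. A picture is of the moment at which its call begins: read the wrist's pose just before it. camera_info takes no time and is no camera call.
- bot.hand_in(): hands the job in, once; it reports no verdict.
Trained networks look in the newest picture that a camera, given by its name, has taken for a name from the list of things; names that differ only in an ending like _2 or _b are one class to them, and where a whole thing is asked for, a point or a joint stands for the part that bears it (a point fixed in the world has none). Each returns a list of dicts, best first, with "p" (0 to 1); they miss things now and then, are a little off and sometimes report something else, mostly with a low value. They report only what shows in the picture. A call takes as long as a camera call. They do not tell look-alikes from the thing itself.
- bot.find_in(camera, thing): "bbox" ([left, top, right, bottom] in pixels, round what is visible of it).
- bot.trace(camera, thing): "region" (420x560 bool, what is visible of it) and "bbox" ([left, top, right, bottom] in pixels, round what is visible of it).
The state is a dict: "time_s": time; "joint_positions": joint angles; "qvel": joint speeds; "tau": joint torques, N m; "position": TCP position; "tcp_rot": TCP orientation; "force": force on the tool from outside, world axes, zero at the start; "moment": the same for the moment, N m; "opening": opening from 0.0 (shut) to 1.0 (fully open).
Only numpy, scipy, OpenCV 4.12 (cv2) and the standard library are available. Lean on these libraries where they do the work, as an engineer would, in place of code of your own. Each camera call takes 0.05 s, during which the arm holds its last target.

## Working session

There is one attempt and no reset: what is moved stays moved. The work goes in short steps, Python scripts to look and compute and a tool call to move; the robot and the scene stay as the last step left them, time stands still between calls to the robot, and variables do not carry over. Pictures are saved under pics/ and viewed, and the job is handed in when it is done.

Besides the shell and the picture viewer there is one more tool, called after "Emit:" as name([rows], argument=value, ...), one row to a line, values as JSON. servo_tool: Moves the arm, as the interface text tells. Its arguments: {"type":"object","properties":{"increments":{"type":"array","items":{"type":"array"}}},"required":["increments"]}

```bash
ls; mkdir -p pics; python3 - <<'E'
from rig import bot
import cv2
s=bot.read_state();print({k:s[k] for k in('time_s','position','tcp_rot','force','opening')})
for c in('scene','top','wrist'):
    p,d=bot.capture(c);cv2.imwrite(f'pics/{c}0.png',p)
    i=bot.camera_info(c);print(c,i)
print(bot.read_state()['time_s'])
E
```

```text
pics
{'time_s': 0.0, 'position': array([0.23070222, 0.58008765, 0.22157599]), 'tcp_rot': array([[-9.29110208e-01,  3.69801260e-01, -1.11728286e-03],
       [ 3.69802765e-01,  9.29108514e-01, -1.81204880e-03],
       [ 3.67979083e-04, -2.09676733e-03, -9.99997734e-01]]), 'force': array([-0.51203551,  0.71935799, -0.11692402]), 'opening': 1.0040941914147923}
scene {'K': array([[522.255445  ,   0.        , 275.26726944],
       [  0.        , 522.255445  , 209.61294856],
       [  0.        ,   0.        ,   1.        ]]), 'R': array([[ 0.78474157,  0.61950658,  0.01980584],
       [ 0.35901929, -0.42826487, -0.82927339],
       [-0.50525818,  0.65787598, -0.55849206]]), 't': array([-0.43640154, -0.13042258,  1.55117087])}
top {'K': array([[475.54235386,   0.        , 287.54607859],
       [  0.        , 475.54235386, 208.61871502],
       [  0.        ,   0.        ,   1.        ]]), 'R': array([[-0.01701842, -0.99970728, -0.01719653],
       [-0.99179903,  0.0190577 , -0.12637837],
       [ 0.1266691 ,  0.01490474, -0.99183304]]), 't': array([0.02229251, 0.58080795, 1.30815383])}
wrist {'K': array([[325.1922621 ,   0.        , 277.71301957],
       [  0.        , 325.1922621 , 204.76073446],
       [  0.        ,   0.        ,   1.        ]]), 'mount': array([[ 7.12218320e-05, -9.52001512e-01, -3.06093311e-01,
         8.52598706e-02],
       [ 9.99999891e-01,  2.09241462e-04, -4.18095919e-04,
         3.72903904e-04],
       [ 4.62075360e-04, -3.06093248e-01,  9.52001423e-01,
        -1.62874589e-01],
       [ 0.00000000e+00,  0.00000000e+00,  0.00000000e+00,
         1.00000000e+00]])}
0.15
```

View pics/scene0.png

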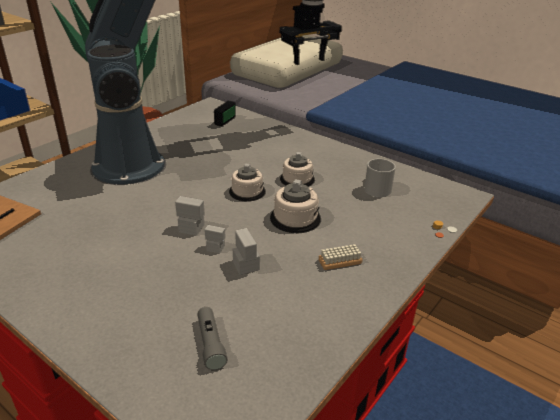

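View pics/top0.png

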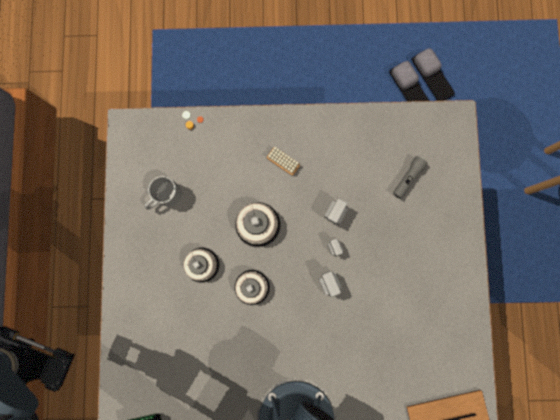

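View pics/wrist0.png

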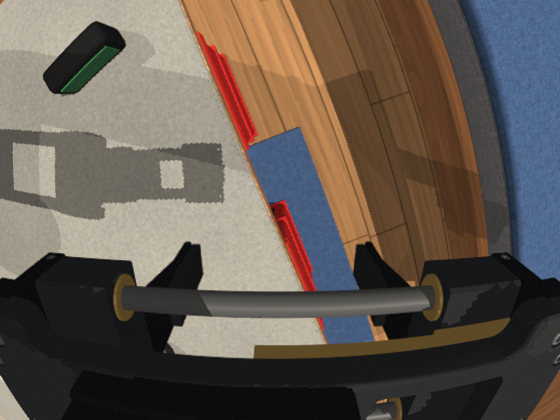

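Three keys (top view: (338,212), (335,247) smallest, (331,284)) and three banks, the largest at (257,223). Now I'll measure.

```bash
cat > h.py <<'E'
from rig import bot
import numpy as np, cv2
def cloud(c,d,i=None):
    i=bot.camera_info(c);K=i['K'];v,u=np.mgrid[:420,:560]
    P=np.stack([(u-K[0,2])/K[0,0]*d,(v-K[1,2])/K[1,1]*d,d],-1)
    return (P-i['t'])@i['R']
E
python3 - <<'E'
from h import *
for c in('top','scene'):
    p,d=bot.capture(c);W=cloud(c,d);np.save(f'W_{c}.npy',W);cv2.imwrite(f'pics/{c}1.png',p)
    for th in('key_center','bank','cap','cap_rib','stub_top'):
        for r in bot.trace(c,th):
            m=r['region']&(d>0);Q=W[m]
            if len(Q)<4: print(c,th,r['p'],r['bbox']);continue
            print(c,th,round(r['p'],2),np.round(r['bbox'],0),len(Q),'min',Q.min(0).round(3),'max',Q.max(0).round(3),'med',np.median(Q,0).round(3))
            if th=='key_center': 
                T=Q[Q[:,2]>Q[:,2].max()-.012];print('   top',T.mean(0).round(4),len(T),cv2.minAreaRect((T[:,:2]*1000).astype(np.float32)))
p=cv2.imread('pics/top1.png')
cv2.imwrite('pics/top1z.png',cv2.resize(p[180:310,170:370],None,fx=4,fy=4,interpolation=cv2.INTER_CUBIC))
p=cv2.imread('pics/scene1.png')
cv2.imwrite('pics/scene1z.png',cv2.resize(p[140:280,160:350],None,fx=4,fy=4,interpolation=cv2.INTER_CUBIC))
print(bot.read_state()['time_s'])
E
```

```text
top key_center 0.87 [322. 273. 340. 298.] 381 min [ 0.338 -0.13   0.001] max [ 0.404 -0.072  0.09 ] med [ 0.37  -0.099  0.08 ]
   top [ 0.3707 -0.102   0.0822] 236 ((371.0877380371094, -101.84161376953125), (62.884849548339844, 28.323205947875977), 22.203079223632812)
top key_center 0.81 [325. 198. 348. 225.] 369 min [ 0.536 -0.155 -0.006] max [ 0.599 -0.093  0.091] med [ 0.566 -0.122  0.08 ]
   top [ 0.5679 -0.1232  0.0827] 212 ((567.927001953125, -123.02484130859375), (28.499963760375977, 61.388553619384766), 60.33892822265625)
top key_center 0.47 [328. 242. 342. 257.] 145 min [ 0.45  -0.134  0.003] max [ 0.489 -0.103  0.062] med [ 0.469 -0.118  0.055]
   top [ 0.4703 -0.1203  0.0564] 101 ((470.70562744140625, -120.20060729980469), (39.53314208984375, 19.648052215576172), 21.7279109954834)
top bank 0.98 [236. 268. 270. 306.] 970 min [ 0.315  0.068 -0.006] max [0.414 0.166 0.088] med [0.365 0.113 0.053]
top bank 0.69 [236. 199. 281. 249.] 1540 min [ 0.479  0.035 -0.005] max [0.61  0.166 0.113] med [0.535 0.095 0.07 ]
top bank 0.65 [180. 244. 222. 281.] 993 min [ 0.379  0.211 -0.006]
[... 2727 characters left out ...]
163. 258. 177.] 216 min [ 0.259  0.089 -0.002] max [0.389 0.237 0.087] med [0.369 0.111 0.067]
scene cap_rib 0.54 [290. 153. 303. 172.] 175 min [0.408 0.234 0.054] max [0.455 0.284 0.087] med [0.435 0.255 0.066]
scene stub_top 0.78 [236. 164. 258. 178.] 190 min [0.341 0.089 0.056] max [0.389 0.142 0.087] med [0.37  0.111 0.067]
scene stub_top 0.77 [290. 152. 306. 168.] 199 min [ 0.328  0.234 -0.001] max [0.455 0.394 0.087] med [0.434 0.255 0.066]
scene stub_top 0.69 [285. 182. 307. 201.] 434 min [0.435 0.064 0.006] max [0.577 0.225 0.115] med [0.549 0.091 0.086]
scene stub_top 0.43 [205. 224. 227. 254.] 462 min [ 0.43  -0.144 -0.   ] max [ 0.496 -0.066  0.061] med [ 0.478 -0.129  0.036]
0.75
```

```bash
echo
```

```text
(no output)
```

View pics/top1z.png

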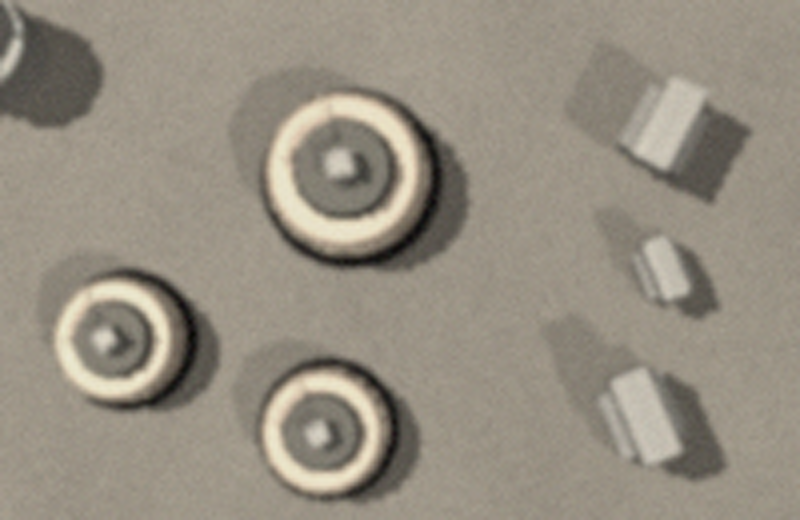

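View pics/scene1z.png

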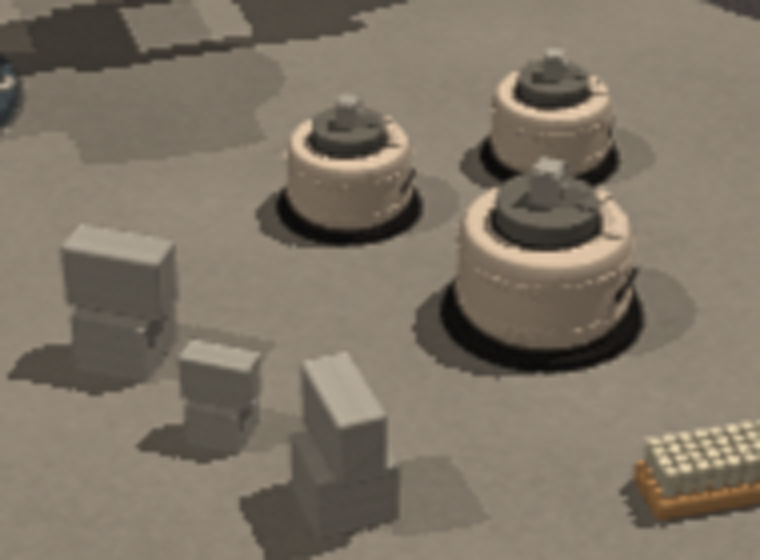

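Emit:
servo_tool([
  [0,[-39,-27.5,0],0],
  [0,[-39,-27.5,0],0],
  [0,[-39,-27.5,0],0],
  [0,[-39,-27.5,0],0],
  [0,[-39,-27.5,0],0],
])

```text
time_s: 1.38
position: [0.3622, 0.3796, 0.2228]
tcp_rot: [[-0.929, 0.37, 0.001], [0.37, 0.929, 0.0], [-0.0, 0.001, -1.0]]
force: [0.7, -0.4, 0.5]
opening: 0.998
```

Emit:
servo_tool([
  [0,[-39,-27.5,0],0],
  [0,[-39,-27.5,0],0],
  [0,[-39,-27.5,0],0],
  [0,[-39,-27.5,0],0],
  [0,[-39,-27.5,0],0],
])

```text
time_s: 2.0
position: [0.4927, 0.1796, 0.2228]
tcp_rot: [[-0.929, 0.37, 0.001], [0.37, 0.929, 0.0], [-0.001, 0.0, -1.0]]
force: [0.5, 0.7, 0.1]
opening: 1.001
```

Emit:
servo_tool([
  [0,[-39,-27.5,0],0],
  [0,[-39,-27.5,0],0],
  [0,[0,0,0],0],
])

```text
time_s: 2.38
position: [0.5463, 0.0982, 0.2227]
tcp_rot: [[-0.927, 0.374, 0.002], [0.374, 0.927, -0.001], [-0.002, 0.0, -1.0]]
force: [-0.1, 0.2, -0.3]
opening: 1.003
```

```bash
cat >> h.py <<'E'
def wray():
    i=bot.camera_info('wrist');K=i['K'];v,u=np.mgrid[:420,:560]
    x=u-K[0,2];y=v-K[1,2];r=np.hypot(x,y)+1e-9;th=r/K[0,0]
    t=np.tan(np.minimum(th,1.45))
    return np.stack([x/r*t,y/r*t,np.ones_like(r)],-1)
def wcloud(d,s):
    M=bot.camera_info('wrist')['mount']
    P=wray()*d[...,None]
    return (P@M[:3,:3].T+M[:3,3])@np.asarray(s['tcp_rot']).T+np.asarray(s['position'])
def topview(img,s,z,cx,cy,half,n=600):
    "resample the wrist picture onto the plane z (world), x up, y left; n px for 2*half"
    M=bot.camera_info('wrist')['mount'];K=bot.camera_info('wrist')['K']
    r,c=np.mgrid[:n,:n];X=cx+half-(r+.5)*2*half/n;Y=cy+half-(c+.5)*2*half/n
    P=np.stack([X,Y,np.full_like(X,z)],-1)
    T=(P-np.asarray(s['position']))@np.asarray(s['tcp_rot'])
    C=(T-M[:3,3])@M[:3,:3]
    q=np.hypot(C[...,0],C[...,1])+1e-9;th=np.arctan2(q,C[...,2])*K[0,0]
    return cv2.remap(img,(K[0,2]+C[...,0]/q*th).astype(np.float32),(K[1,2]+C[...,1]/q*th).astype(np.float32),cv2.INTER_CUBIC)
E
python3 - <<'E'
from h import *
import pickle
s=bot.read_state();p,d=bot.capture('wrist');pickle.dump((s,p,d),open('wb.pkl','wb'))
cv2.imwrite('pics/w2.png',p)
W=wcloud(d,s)
x,y,z=W[...,0],W[...,1],W[...,2]
near=(np.hypot(x-.544,y-.1)<.07)&(d>0)
print('ztop',np.percentile(z[near],[1,50,99,99.9]))
st=near&(z>.097)&(z<.13);Q=W[st];print('stub',len(Q),Q.mean(0),Q.max(0),cv2.minAreaRect((Q[:,:2]*1000).astype(np.float32)))
st=near&(z>.107)&(z<.113);Q=W[st];print('stubtop',len(Q),Q.mean(0),cv2.minAreaRect((Q[:,:2]*1000).astype(np.float32)))
c=near&(z>.08)&(z<.094);Q=W[c];print('cap',len(Q),np.median(Q,0),cv2.minEnclosingCircle((Q[:,:2]*1000).astype(np.float32)))
b=near&(z>.055);Q=W[b];print('bank',len(Q),cv2.minEnclosingCircle((Q[:,:2]*1000).astype(np.float32)))
cv2.imwrite('pics/w2_86.png',topview(p,s,.086,.544,.1,.06))
cv2.imwrite('pics/w2_110.png',topview(p,s,.110,.544,.1,.06))
E
```

```text
ztop [0.00516635 0.31745372 0.34613639 0.34986824]
stub 503 [0.53891475 0.10138958 0.10854137] [0.55210534 0.11196978 0.11242282] ((540.4590454101562, 100.92317962646484), (23.78265380859375, 18.282991409301758), 14.820304870605469)
stubtop 410 [0.54002954 0.10115831 0.1101199 ] ((540.5900268554688, 100.89878845214844), (18.33573341369629, 18.218976974487305), 15.617297172546387)
cap 3061 [0.53685312 0.10280152 0.08663295] ((540.6190185546875, 100.86711120605469), 32.996192932128906)
bank 66118 ((543.98828125, 100.012451171875), 69.9904556274414)
```

View pics/w2.png

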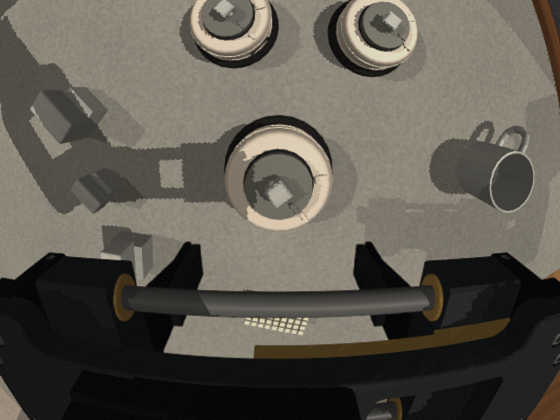

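View pics/w2_86.png

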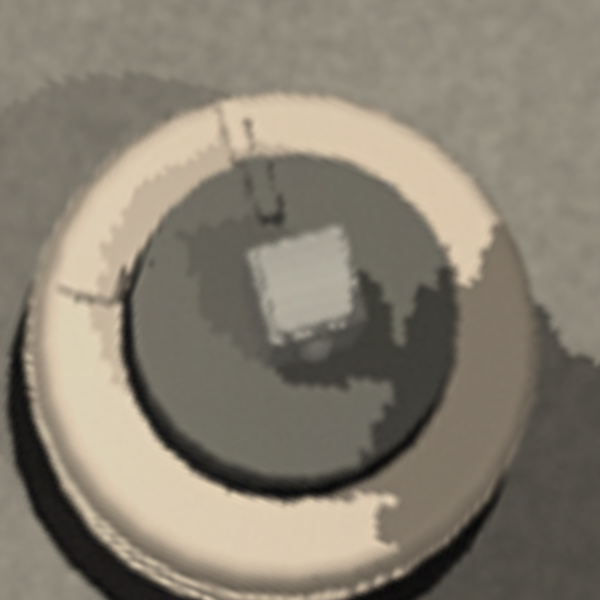

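```bash
python3 - <<'E'
from h import *
import pickle
s,p,d=pickle.load(open('wb.pkl','rb'))
g=topview(p,s,.072,.5406,.1009,.06,700)
# polar grid every 10 deg
for a in range(0,120,10):
    t=np.radians(a)
    for r,col in((.034,(0,0,255)),(.052,(0,0,255))):
        x=350-np.sin(t)*r/.12*700;y=350-np.cos(t)*r/.12*700
        cv2.circle(g,(int(x),int(y)),2,col,-1)
        if r>.04: cv2.putText(g,str(a),(int(x)-25,int(y)-6),0,.4,(255,0,0))
W=wcloud(d,s)
Hm=W[...,2]
hm=topview(np.clip((Hm*1000-60)*8,0,255).astype(np.float32),s,.072,.5406,.1009,.06,700)
cv2.imwrite('pics/w3.png',g[0:600,:600]);cv2.imwrite('pics/w3h.png',hm[:600,:600])
E
```

```text
[ WARN:0@0.439] global loadsave.cpp:1063 imwrite_ Unsupported depth image for selected encoder is fallbacked to CV_8U.
```

View pics/w3.png

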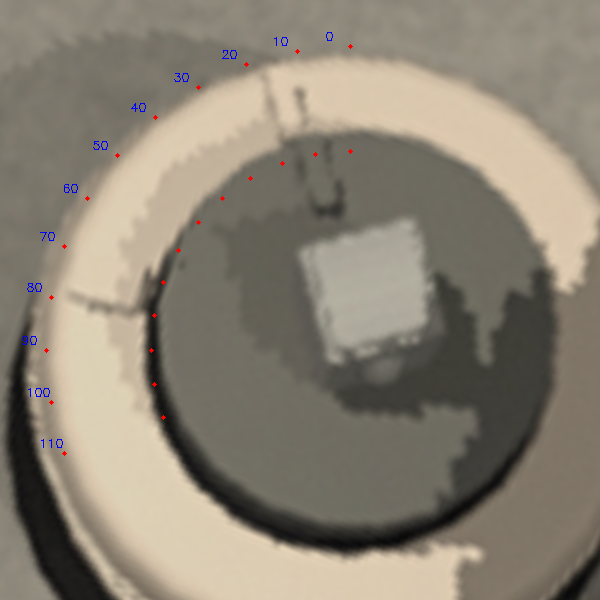

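View pics/w3h.png

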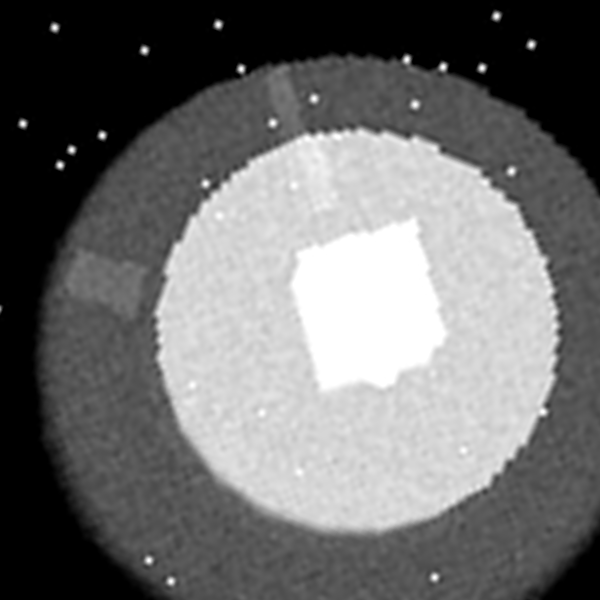

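Emit:
servo_tool([
  [0,[-3.4,-58,0],0],
  [0,[-3.4,-58,0],0],
  [0,[-3.4,-58,0],0],
  [0,[-3.4,-58,0],0],
  [0,[0,0,0],10.5],
])

```text
time_s: 3.05
position: [0.4695, -0.1217, 0.2227]
tcp_rot: [[-0.841, 0.541, -0.0], [0.541, 0.841, -0.0], [0.0, -0.0, -1.0]]
force: [0.2, -0.2, -0.1]
opening: 1.001
```

Emit:
servo_tool([
  [0,[0,0,0],10.5],
  [0,[0,0,0],10.5],
  [0,[0,0,0],10.5],
  [0,[0,0,0],10.5],
  [0,[0,0,0],10.5],
])

```text
time_s: 3.68
position: [0.4702, -0.1177, 0.2226]
tcp_rot: [[-0.088, 0.996, -0.001], [0.996, 0.088, 0.001], [0.001, -0.001, -1.0]]
force: [0.1, -0.1, 1.0]
opening: 1.004
```

Emit:
servo_tool([
  [0,[0,0,0],10.5],
  [0,[0,0,0],10.5],
  [0,[0,0,0],10.5],
  [0,[0,0,0],10.5],
  [0,[0,0,0],10.5],
])

```text
time_s: 4.3
position: [0.4702, -0.1177, 0.2226]
tcp_rot: [[0.737, 0.676, -0.001], [0.676, -0.737, 0.001], [0.0, -0.001, -1.0]]
force: [0.3, 0.2, -0.5]
opening: 1.003
```

Emit:
servo_tool([
  [0,[0,0,0],10.5],
  [0,[0,0,0],10.5],
  [0,[0,0,0],0],
])

```text
time_s: 4.68
position: [0.4703, -0.118, 0.2226]
tcp_rot: [[0.927, 0.375, -0.0], [0.375, -0.927, 0.001], [-0.0, -0.001, -1.0]]
force: [-0.5, 0.2, 1.0]
opening: 0.997
```

```bash
cat > keym.py <<'E'
from h import *
s=bot.read_state();p,d=bot.capture('wrist');cv2.imwrite('pics/w4.png',p)
R=np.asarray(s['tcp_rot']);print('tcp',s['position'],'yaw',np.degrees(np.arctan2(R[1,0],R[0,0])))
W=wcloud(d,s);x,y,z=W[...,0],W[...,1],W[...,2]
n=(np.hypot(x-.472,y+.1215)<.04)&(d>0)&(z<.07)
m=n&(z>.051);m=cv2.morphologyEx(m.astype(np.uint8),cv2.MORPH_OPEN,np.ones((3,3)))>0
Q=W[m];print('wing',len(Q),Q.mean(0),cv2.minAreaRect((Q[:,:2]*1000).astype(np.float32)))
T=Q[Q[:,2]>.0545];print('top',len(T),T.mean(0),cv2.minAreaRect((T[:,:2]*1000).astype(np.float32)))
C=np.cov((T-T.mean(0))[:,:2].T);w,v=np.linalg.eigh(C);print('pca',np.degrees(np.arctan2(v[1,1],v[0,1])))
E
python3 keym.py
```

```text
tcp [ 0.47028517 -0.11804527  0.22262314] yaw 22.0165712013636
wing 788 [ 0.47123799 -0.11859244  0.0573949 ] ((470.6223449707031, -119.16197967529297), (43.319576263427734, 19.9136962890625), 21.765378952026367)
top 782 [ 0.47108916 -0.11863134  0.05742751] ((470.616455078125, -119.17903137207031), (43.31503677368164, 19.872318267822266), 21.646574020385742)
pca -158.96409676523106
```

View pics/w4.png

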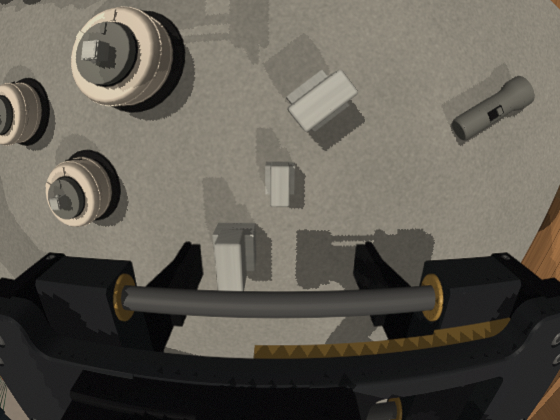

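Emit:
servo_tool([
  [0,[-0.2,1.2,40],0.3],
  [0,[0,0,45],0],
  [0,[0,0,45],0],
  [0,[0,0,40],0],
  [0,[0,0,15],0],
])

```text
time_s: 5.35
position: [0.4698, -0.1197, 0.0357]
tcp_rot: [[0.929, 0.369, -0.004], [0.369, -0.929, 0.002], [-0.003, -0.003, -1.0]]
force: [0.2, 0.7, 0.3]
opening: 1.005
```

Emit:
servo_tool([
  [0,[0,0,7.5],0],
  [0,[0,0,0],0],
])

```text
time_s: 5.6
position: [0.4715, -0.1209, 0.0306]
tcp_rot: [[0.93, 0.367, 0.001], [0.367, -0.93, -0.0], [0.001, 0.001, -1.0]]
force: [1.1, 0.1, 0.4]
opening: 1.003
```

Position is good; close gradually.

Emit:
servo_tool([
  [0.5,[0,0,0],0],
  [0.7,[0,0,0],0],
  [0.8,[0,0,0],0],
  [0.9,[0,0,0],0],
  [1,[0,0,0],0],
])

```text
time_s: 6.22
position: [0.471, -0.1207, 0.0301]
tcp_rot: [[0.93, 0.366, 0.0], [0.366, -0.93, -0.0], [0.0, 0.0, -1.0]]
force: [0.5, -0.8, -0.3]
opening: 0.518
```

Emit:
servo_tool([
  [1,[0,0,0],0],
  [1,[0,0,0],0],
  [1,[0,0,0],0],
])

```text
time_s: 6.6
position: [0.4708, -0.1206, 0.0299]
tcp_rot: [[0.93, 0.367, -0.0], [0.367, -0.93, 0.0], [-0.0, -0.0, -1.0]]
force: [-0.0, -0.0, -0.5]
opening: 0.229
```

Emit:
servo_tool([
  [1,[0,0,0],0],
  [1,[0,0,-20],0],
  [1,[0,0,-45],0],
  [1,[0,0,-45],0],
  [1,[0,0,-40],0],
])

```text
time_s: 7.22
position: [0.4708, -0.1207, 0.1815]
tcp_rot: [[0.93, 0.366, 0.0], [0.366, -0.93, -0.0], [0.0, 0.0, -1.0]]
force: [-0.2, 0.0, -1.6]
opening: 0.229
```

Emit:
servo_tool([
  [1,[0,0,0],5.9],
  [1,[0,0,0],0],
  [1,[0,0,0],0],
])

```text
time_s: 7.6
position: [0.4704, -0.1205, 0.1794]
tcp_rot: [[0.963, 0.27, -0.002], [0.27, -0.963, 0.001], [-0.001, -0.001, -1.0]]
force: [0.6, 0.7, -1.1]
opening: 0.228
```

Emit:
servo_tool([
  [1,[25.5,-38.8,0],0],
  [1,[25.5,-38.8,0],0],
  [1,[25.5,-38.8,0],0],
  [1,[25.5,-38.8,0],0],
  [1,[25.5,-38.8,0],0],
])

```text
time_s: 8.22
position: [0.5414, 0.1018, 0.1789]
tcp_rot: [[0.963, 0.27, -0.002], [0.27, -0.963, -0.0], [-0.002, -0.001, -1.0]]
force: [0.9, -0.6, -1.2]
opening: 0.229
```

Emit:
servo_tool([
  [1,[0,0,0],0],
  [1,[0,0,0],0],
])

```text
time_s: 8.48
position: [0.5408, 0.1002, 0.1791]
tcp_rot: [[0.963, 0.27, -0.002], [0.27, -0.963, -0.001], [-0.002, -0.0, -1.0]]
force: [-0.0, 0.2, -1.0]
opening: 0.227
```

```bash
cat > see.py <<'E'
from h import *
import sys
tag=sys.argv[1]
s=bot.read_state();p,d=bot.capture('wrist');cv2.imwrite(f'pics/w{tag}.png',p)
R=np.asarray(s['tcp_rot']);print('tcp',s['position'],'yaw',np.degrees(np.arctan2(R[1,0],R[0,0])),'f',s['force'])
W=wcloud(d,s);x,y,z=W[...,0],W[...,1],W[...,2]
for c in ('scene',):
    q,dd=bot.capture(c);cv2.imwrite(f'pics/{c}{tag}.png',cv2.resize(q[110:250,220:380],None,fx=4,fy=4,interpolation=cv2.INTER_CUBIC))
    V=cloud(c,dd)
# in tool frame: key points
T=(W-np.asarray(s['position']))@R
k=(np.abs(T[...,0])<.04)&(np.abs(T[...,1])<.03)&(T[...,2]>.0)&(T[...,2]<.036)&(d>0)
Q=T[k]*1000
print('key pts tool mm',len(Q))
if len(Q): print(Q.min(0),Q.max(0))
c=(np.hypot(x-.5406,y-.1009)<.031)&(z>.08)&(z<.095)&(d>0);print('cap z',np.median(z[c]) if c.sum() else None,c.sum())
c=(np.hypot(x-.5406,y-.1009)<.045)&(z>.08)&(z<.095)&(d>0)
if c.sum()>20: print('cap circ',cv2.minEnclosingCircle((W[c][:,:2]*1000).astype(np.float32)))
np.save(f'W{tag}.npy',W)
E
python3 see.py 5
```

```text
tcp [0.5407599  0.1001642  0.17911143] yaw 15.67151385556785 f [-0.04650876  0.2176212  -1.0367153 ]
key pts tool mm 859
[ 7.84441232e+00 -1.74191324e+01  3.85756486e-03] [21.23400971 15.91312835 28.50581762]
cap z 0.08676997102829466 2492
cap circ ((541.5523681640625, 101.15624237060547), 33.10219955444336)
```

```bash
ls pics
```

```text
scene0.png
scene1.png
scene1z.png
scene5.png
top0.png
top1.png
top1z.png
w2.png
w2_110.png
w2_86.png
w3.png
w3h.png
w4.png
w5.png
wrist0.png
```

View pics/w5.png

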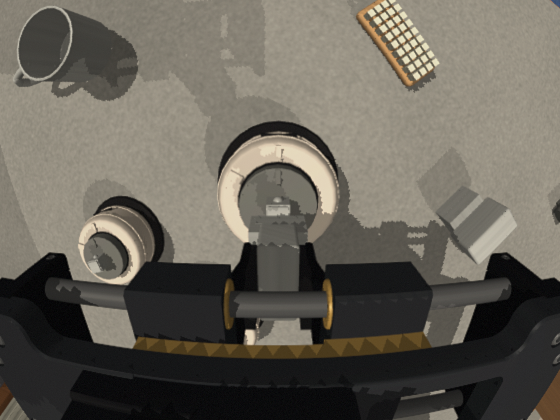

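View pics/scene5.png

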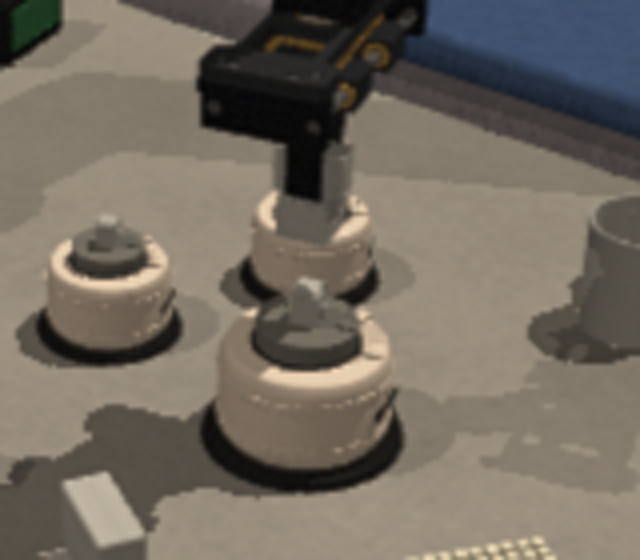

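```bash
python3 - <<'E'
from h import *
W=np.load('W5.npy');x,y,z=W[...,0],W[...,1],W[...,2]
near=np.hypot(x-.5406,y-.1009)<.02
m=near&(z>.107)&(z<.113);print(m.sum(), cv2.minAreaRect((W[m][:,:2]*1000).astype(np.float32)) if m.sum()>3 else '')
c=(np.hypot(x-.541,y-.101)<.045)&(z>.0835)&(z<.095)
A=W[c][:,:2]*1000;print(A.min(0),A.max(0))
# key front face and sides in tool frame
s=bot.read_state();R=s['tcp_rot'];T=(W-s['position'])@R*1000
for lo,hi in((6,12),(12,18),(18,24),(24,27)):
    k=(abs(T[...,0])<40)&(abs(T[...,1])<30)&(T[...,2]>lo)&(T[...,2]<hi);Q=T[k]
    print(lo,len(Q),np.percentile(Q[:,0],[5,50,95]),Q[:,1].min(),Q[:,1].max(),np.polyfit(Q[Q[:,0]>14][:,1],Q[Q[:,0]>14][:,0],1))
E
```

```text
287 ((545.95556640625, 102.41261291503906), (9.11055850982666, 17.734535217285156), 17.57312774658203)
[515.4902695   68.57933157] [574.23007633 133.99741211]
6 82 [15.36038383 15.84787415 16.40259986] -18.218604459489942 15.019381216664083 [2.19369661e-03 1.58595475e+01]
12 152 [15.49278076 15.95525025 16.34518852] -18.31327637398309 14.748086041354147 [6.48027591e-03 1.59537872e+01]
18 187 [15.50193552 15.9349921  16.25242267] -18.153504991258558 14.564492628755481 [8.74994562e-04 1.59277712e+01]
24 91 [15.66074652 15.90094584 16.28995105] -17.92757737880158 14.644172084774771 [3.77033805e-03 1.59338115e+01]
```

Emit:
servo_tool([
  [1,[0,0,20],0],
  [1,[0,0,13],0],
  [1,[0,0,0],0],
  [1,[0,0,0],0],
])

```text
time_s: 9.07
position: [0.5419, 0.1, 0.1473]
tcp_rot: [[0.963, 0.268, 0.001], [0.268, -0.963, -0.0], [0.0, 0.0, -1.0]]
force: [0.1, 0.8, -2.1]
opening: 0.222
```

```bash
cat > rel.py <<'E'
from h import *
import sys
from scipy.optimize import least_squares
tag=sys.argv[1]
s=bot.read_state();p,d=bot.capture('wrist');cv2.imwrite(f'pics/w{tag}.png',p)
R=np.asarray(s['tcp_rot']);print('tcp',s['position'].round(4),'yaw',np.degrees(np.arctan2(R[1,0],R[0,0])).round(2),'f',s['force'].round(1))
W=wcloud(d,s);T=(W-s['position'])@R*1000;np.save(f'W{tag}.npy',W)
ok=d>0
k=ok&(abs(T[...,0])<40)&(abs(T[...,1])<30)&(T[...,2]>12)&(T[...,2]<28);Q=T[k]
f=Q[Q[:,0]>13]
print('key face x',np.median(f[:,0]),'slope deg',np.degrees(np.polyfit(f[:,1],f[:,0],1)[0]),'y',np.percentile(f[:,1],[0,1,99,100]),'zmax',f[:,2].max(),len(f))
z=W[...,2]
st=ok&(np.hypot(W[...,0]-.541,W[...,1]-.101)<.02)&(z>.106)&(z<.113)&~k
if st.sum()>10: Q=T[st];print('stub tool',len(Q),Q.min(0),Q.max(0))
# cap outline: rim points by angle (only those visible)
m=ok&(np.hypot(W[...,0]-.541,W[...,1]-.101)<.045)&(z>.0835)&(z<.092)
Q=T[m][:,:2];c=((np.array([.541,.101,.086])-s['position'])@R*1000)[:2]
a=np.degrees(np.arctan2(Q[:,1]-c[1],Q[:,0]-c[0]));r=np.hypot(*(Q-c).T)
E=[]
for b in range(-180,180,4):
    i=(a>=b)&(a<b+4)
    if i.sum()>3:
        j=np.where(i)[0][np.argsort(r[i])[-2:]]
        if r[j].max()>31: E+=list(Q[j])
E=np.array(E)
g=least_squares(lambda q:np.hypot(E[:,0]-q[0],E[:,1]-q[1])-33,c,loss='soft_l1',f_scale=.5)
print('cap centre tool',g.x,'world',(R[:, :2]@g.x+s['position']*1000)[:2],len(E),'res',np.abs(g.fun).mean())
E
python3 rel.py 6; python3 - <<'E'
import sys;sys.path.insert(0,'.')
from h import *
for c,b in(('scene',(130,200,260,340)),('top',(180,260,220,300))):
    q,dd=bot.capture(c);cv2.imwrite(f'pics/{c}6.png',cv2.resize(q[b[0]:b[1],b[2]:b[3]],None,fx=7,fy=7,interpolation=cv2.INTER_CUBIC))
E
```

```text
tcp [0.5419 0.1    0.1473] yaw 15.56 f [ 0.1  0.8 -2.1]
key face x 15.909645638861786 slope deg -0.03891067772195022 y [-17.31669941 -16.98551946  15.39256831  15.68393088] zmax 27.962558975043553 463
cap centre tool [-0.59656329 -1.25188206] world [541.03277693 101.040458  ] 126 res 0.4644989476371385
```

View pics/w6.png

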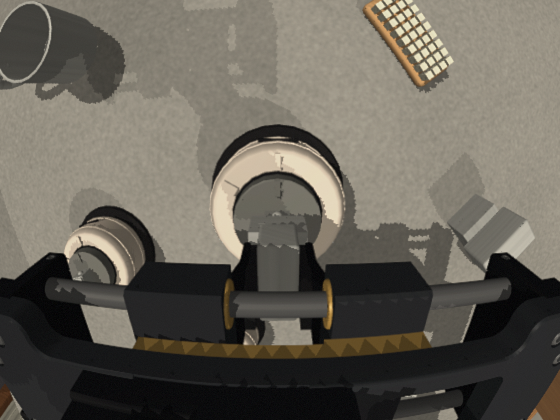

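View pics/scene6.png

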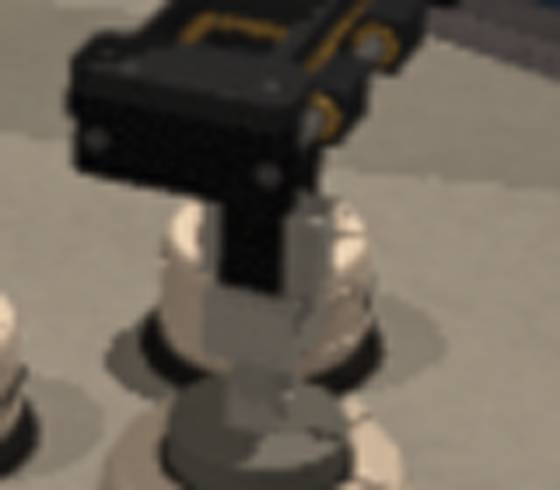

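Emit:
servo_tool([
  [1,[0,-0.4,4],0],
  [1,[0,0,3],0],
  [1,[0,0,2],0],
  [1,[0,0,2],0],
])

```text
time_s: 9.72
position: [0.5415, 0.1008, 0.1358]
tcp_rot: [[0.963, 0.269, -0.0], [0.269, -0.963, -0.0], [-0.0, -0.0, -1.0]]
force: [-0.1, -0.9, -1.7]
opening: 0.228
```

Emit:
servo_tool([
  [1,[0,0,2],0],
  [1,[0,0,2],0],
])

```text
time_s: 9.98
position: [0.5415, 0.1008, 0.1319]
tcp_rot: [[0.963, 0.269, 0.0], [0.269, -0.963, 0.0], [0.0, 0.0, -1.0]]
force: [0.4, 0.5, -1.1]
opening: 0.225
```

Emit:
servo_tool([
  [1,[0,0,2],0],
  [1,[0,0,1.5],0],
])

```text
time_s: 10.22
position: [0.5415, 0.1008, 0.1284]
tcp_rot: [[0.963, 0.269, 0.0], [0.269, -0.963, 0.0], [0.0, -0.0, -1.0]]
force: [0.4, -1.3, -1.0]
opening: 0.228
```

Emit:
servo_tool([
  [1,[0,0,1.5],0],
  [1,[0,0,1.5],0],
])

```text
time_s: 10.48
position: [0.5418, 0.1008, 0.1259]
tcp_rot: [[0.963, 0.269, 0.001], [0.269, -0.963, 0.0], [0.001, 0.0, -1.0]]
force: [0.4, 0.3, 2.3]
opening: 0.228
```

Emit:
servo_tool([
  [1,[0,0,1.5],0],
  [1,[0,0,1],0],
])

```text
time_s: 10.72
position: [0.5419, 0.1008, 0.1234]
tcp_rot: [[0.963, 0.269, 0.001], [0.269, -0.963, 0.0], [0.001, 0.0, -1.0]]
force: [-1.1, -0.2, 4.4]
opening: 0.228
```

Emit:
servo_tool([
  [1,[0,0,1],0],
  [1,[0,0,1],0],
  [1,[0,0,1],0],
])

```text
time_s: 11.1
position: [0.5419, 0.1008, 0.1206]
tcp_rot: [[0.963, 0.269, 0.001], [0.269, -0.963, -0.0], [0.001, 0.0, -1.0]]
force: [-1.2, 0.7, 7.0]
opening: 0.228
```

Emit:
servo_tool([
  [1,[0,0,1],0],
  [1,[0,0,1],0],
])

```text
time_s: 11.35
position: [0.542, 0.1008, 0.1188]
tcp_rot: [[0.963, 0.269, 0.001], [0.269, -0.963, -0.0], [0.001, 0.0, -1.0]]
force: [-0.5, -0.0, 8.9]
opening: 0.235
```

Emit:
servo_tool([
  [1,[0,0,1],0],
  [1,[0,0,1],0],
])

```text
time_s: 11.6
position: [0.542, 0.1008, 0.1171]
tcp_rot: [[0.963, 0.269, 0.001], [0.269, -0.963, -0.0], [0.001, 0.0, -1.0]]
force: [-1.5, -0.3, 10.7]
opening: 0.221
```

Emit:
servo_tool([
  [1,[0,0,0.8],0],
  [1,[0,0,0.4],0],
])

```text
time_s: 11.85
position: [0.5421, 0.1008, 0.1161]
tcp_rot: [[0.963, 0.269, 0.002], [0.269, -0.963, -0.0], [0.001, 0.0, -1.0]]
force: [-2.2, 0.2, 12.1]
opening: 0.226
```

Emit:
servo_tool([
  [1,[0,0,0.8],0],
  [1,[0,0,0.4],0],
])

```text
time_s: 12.1
position: [0.5421, 0.1008, 0.1151]
tcp_rot: [[0.963, 0.269, 0.002], [0.269, -0.963, -0.0], [0.002, 0.001, -1.0]]
force: [-2.1, 0.6, 11.9]
opening: 0.227
```

Emit:
servo_tool([
  [1,[0,0,0.8],0],
  [1,[0,0,0.4],0],
])

```text
time_s: 12.35
position: [0.5424, 0.1008, 0.114]
tcp_rot: [[0.963, 0.269, 0.003], [0.269, -0.963, -0.0], [0.002, 0.001, -1.0]]
force: [-1.4, -0.2, 12.2]
opening: 0.228
```

```bash
python3 rel.py 7; python3 - <<'E'
from h import *
W=np.load('W7.npy');x,y,z=W[...,0],W[...,1],W[...,2]
s=bot.read_state();R=s['tcp_rot'];T=(W-s['position'])@R*1000
# block top & wing front in tool z
k=(abs(T[...,0])<40)&(abs(T[...,1])<20)&(T[...,2]<33)&(T[...,2]>-25)
Q=T[k];
wing=Q[(Q[:,0]>18)&(Q[:,0]<26)&(abs(Q[:,1])<9)];print('wing x>18 zmin/max',np.percentile(wing[:,2],[0,2,50,98,100]),len(wing))
blk=Q[(Q[:,0]>13)&(Q[:,0]<18)];print('block z',np.percentile(blk[:,2],[0,2,50,98,100]),len(blk))
W0=np.load('W6.npy')
c=(np.hypot(x-.541,y-.101)<.031)&(z>.06)&(z<.09)&(T[...,0]>18);print('cap z',np.percentile(z[c],[5,50,95]),c.sum())
E
```

```text
tcp [0.5424 0.1008 0.114 ] yaw 15.6 f [-1.4 -0.2 12.2]
key face x 15.816717680680231 slope deg 0.09878087134093318 y [-17.40746625 -17.19097524  15.29786413  15.60963843] zmax 27.93648282028289 464
stub tool 128 [  7.80754124 -16.67570977   1.03175181] [15.0410465  15.77907285  3.78471179]
wing x>18 zmin/max [-24.99838006 -24.71405672 -13.70235578  -0.13128778   0.71416187] 705
block z [ 0.16173461  1.3391636  16.99785929 27.99342148 29.14747923] 717
cap z [0.0731895  0.07425391 0.07630649] 869Traceback (most recent call last):
  File "rel.py", line 26, in <module>
    g=least_squares(lambda q:np.hypot(E[:,0]-q[0],E[:,1]-q[1])-33,c,loss='soft_l1',f_scale=.5)
    return func(*args, **kwargs)
    vector_fun = VectorFunction(
        fun_wrapped,
    ...<6 lines>...
        workers=workers
    )
    self._update_fun()
    ~~~~~~~~~~~~~~~~^^
    self.f = self.fun_wrapped(xp_copy(self.x))
             ~~~~~~~~~~~~~~~~^^^^^^^^^^^^^^^^^
    return np.atleast_1d(self.fun(x))
                         ~~~~~~~~^^^
    return self.f(x, *self.args, **self.kwargs)
           ~~~~~~^^^^^^^^^^^^^^^^^^^^^^^^^^^^^^
  File "rel.py", line 26, in <lambda>
    g=least_squares(lambda q:np.hypot(E[:,0]-q[0],E[:,1]-q[1])-33,c,loss='soft_l1',f_scale=.5)
                                      ~^^^^^
IndexError: too many indices for array: array is 1-dimensional, but 2 were indexed
```

```bash
python3 - <<'E'
from h import *
p=cv2.imread('pics/w7.png');cv2.imwrite('pics/w7z.png',cv2.resize(p[130:300,200:360],None,fx=4,fy=4,interpolation=cv2.INTER_CUBIC))
q,dd=bot.capture('scene');cv2.imwrite('pics/scene7.png',cv2.resize(q[130:230,250:350],None,fx=6,fy=6,interpolation=cv2.INTER_CUBIC))
E
```

```text
(no output)
```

View pics/w7z.png

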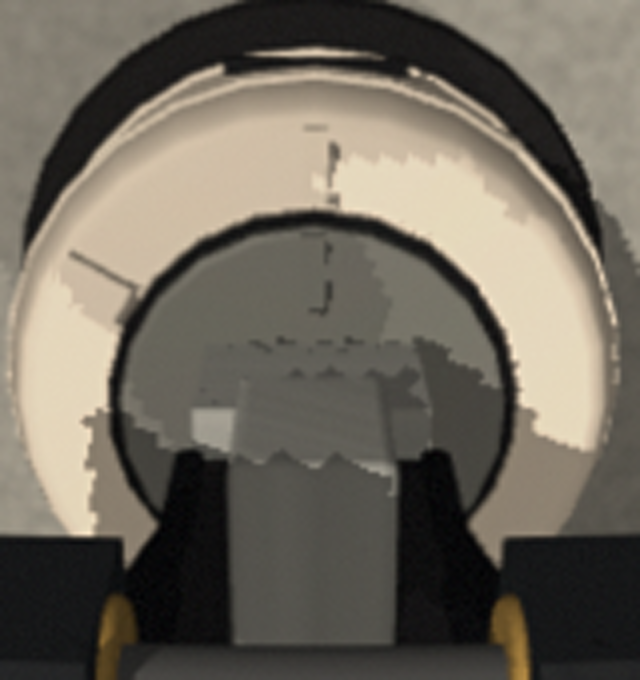

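View pics/scene7.png

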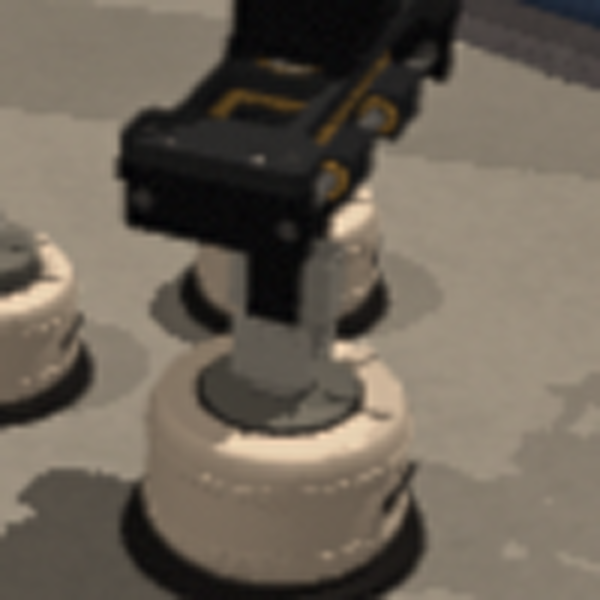

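Emit:
servo_tool([
  [1,[0,0,0.8],0],
  [1,[0,0,0],0],
])

```text
time_s: 12.7
position: [0.5425, 0.1008, 0.1133]
tcp_rot: [[0.963, 0.269, 0.003], [0.269, -0.963, -0.0], [0.002, 0.001, -1.0]]
force: [-1.3, 0.6, 13.4]
opening: 0.227
```

Emit:
servo_tool([
  [1,[0,0,0.8],0],
  [1,[0,0,0],0],
])

```text
time_s: 12.95
position: [0.5425, 0.1008, 0.1126]
tcp_rot: [[0.963, 0.269, 0.003], [0.269, -0.963, -0.0], [0.003, 0.001, -1.0]]
force: [-1.4, 0.5, 13.0]
opening: 0.224
```

```bash
cat > capz.py <<'E'
from h import *
s=bot.read_state();p,d=bot.capture('wrist');W=wcloud(d,s);x,y,z=W[...,0],W[...,1],W[...,2]
cv2.imwrite('pics/wl%d.png'%int(s['time_s']*100),cv2.resize(p[130:300,200:360],None,fx=4,fy=4,interpolation=cv2.INTER_CUBIC))
R=s['tcp_rot'];T=(W-s['position'])@R*1000
c=(np.hypot(x-.541,y-.101)<.03)&(z>.06)&(z<.095)&(T[...,0]>19)
b=(T[...,0]>13)&(T[...,0]<17.5)&(abs(T[...,1])<20)&(T[...,2]>0)&(T[...,2]<33)
zc=np.median(z[c]);zm=np.percentile(T[b][:,2],98)
print('t',s['time_s'],'cap z',zc,'key bottom tool z',zm,'insertion',(zc+.0235)*1000-(s['position'][2]*1000-zm-.5),'f',s['force'])
E
python3 capz.py
```

```text
t 12.95 cap z 0.07299080493859775 key bottom tool z 28.046917463871324 insertion 12.400883820218368 f [-1.40634507  0.54384923 13.04019184]
```

Emit:
servo_tool([
  [1,[0,0,0.8],0],
  [1,[0,0,0],0],
])

```text
time_s: 13.25
position: [0.5425, 0.1008, 0.1119]
tcp_rot: [[0.963, 0.269, 0.003], [0.269, -0.963, -0.0], [0.003, 0.001, -1.0]]
force: [-1.7, 0.3, 13.0]
opening: 0.227
```

Emit:
servo_tool([
  [1,[0,0,0.8],0],
  [1,[0,0,0],0],
])

```text
time_s: 13.5
position: [0.5425, 0.1008, 0.1112]
tcp_rot: [[0.963, 0.269, 0.003], [0.269, -0.963, -0.0], [0.003, 0.001, -1.0]]
force: [-1.6, -0.2, 14.8]
opening: 0.227
```

```bash
python3 capz.py
```

```text
t 13.5 cap z 0.07177408987962 key bottom tool z 28.03770467209741 insertion 12.58518342722428 f [-1.5747021  -0.18457231 14.82735866]
```

Emit:
servo_tool([
  [1,[0,0,0.7],0],
  [1,[0,0,0],0],
])

```text
time_s: 13.8
position: [0.5426, 0.1008, 0.1106]
tcp_rot: [[0.963, 0.269, 0.003], [0.269, -0.963, -0.0], [0.003, 0.001, -1.0]]
force: [-2.9, 0.3, 14.5]
opening: 0.228
```

Emit:
servo_tool([
  [1,[0,0,0.7],0],
  [1,[0,0,0],0],
])

```text
time_s: 14.05
position: [0.5422, 0.1006, 0.1089]
tcp_rot: [[0.963, 0.269, 0.002], [0.269, -0.963, -0.0], [0.002, 0.001, -1.0]]
force: [-1.2, 0.0, 8.1]
opening: 0.225
```

```bash
python3 capz.py
```

```text
t 14.05 cap z 0.07793123304054295 key bottom tool z 31.88833140264867 insertion 24.905660356839533 f [-1.2073647   0.02433418  8.14973841]
```

Emit:
servo_tool([
  [1,[0,0,-2],0],
  [1,[0,0,-2],0],
  [1,[0,0,-2],0],
  [1,[0,0,0],0],
])

```text
time_s: 14.6
position: [0.5421, 0.1007, 0.1141]
tcp_rot: [[0.963, 0.269, 0.001], [0.269, -0.963, -0.0], [0.001, 0.001, -1.0]]
force: [1.8, -0.0, 3.5]
opening: 0.228
```

```bash
python3 capz.py; ls pics
```

```text
t 14.6 cap z 0.08300133268108294 key bottom tool z 32.0943956569583 insertion 25.039170523975713 f [ 1.75943812 -0.02225151  3.50876639]
scene0.png
scene1.png
scene1z.png
scene5.png
scene6.png
scene7.png
top0.png
top1.png
top1z.png
top6.png
w2.png
w2_110.png
w2_86.png
w3.png
w3h.png
w4.png
w5.png
w6.png
w7.png
w7z.png
wl1295.png
wl1350.png
wl1405.png
wl1460.png
wrist0.png
```

Emit:
servo_tool([
  [1,[0,0,0],-6],
  [1,[0,0,0],-6],
  [1,[0,0,0],-6],
  [1,[0,0,0],-6],
  [1,[0,0,0],-6],
])

```text
time_s: 15.28
position: [0.5418, 0.1007, 0.1138]
tcp_rot: [[0.698, 0.716, 0.001], [0.716, -0.698, 0.0], [0.001, 0.0, -1.0]]
force: [1.4, 0.0, 4.5]
opening: 0.225
```

Emit:
servo_tool([
  [1,[0,0,0],-6],
  [1,[0,0,0],-6],
  [1,[0,0,0],-6],
  [1,[0,0,0],-6],
  [1,[0,0,0],0],
])

```text
time_s: 15.9
position: [0.5417, 0.1009, 0.1138]
tcp_rot: [[0.35, 0.937, 0.0], [0.937, -0.35, 0.0], [0.0, 0.0, -1.0]]
force: [0.6, -0.3, 3.8]
opening: 0.225
```

```bash
cat > rib.py <<'E'
from h import *
import sys
s=bot.read_state();p,d=bot.capture('wrist');W=wcloud(d,s);R=s['tcp_rot']
print('tcp',s['position'].round(4),'yaw',np.degrees(np.arctan2(R[1,0],R[0,0])).round(2),'f',s['force'].round(1),s['moment'].round(2))
n=700;c=(.5412,.101);h=.06
g=topview(p,s,.072,*c,h,n)
X=topview(W.astype(np.float32),s,.072,*c,h,n)
hm=np.clip((X[...,2]*1000-60)*8,0,255).astype(np.uint8)
for a in range(0,120,10):
    t=np.radians(a);cv2.circle(g,(int(n/2-np.sin(t)*.052/2/h*n),int(n/2-np.cos(t)*.052/2/h*n)),2,(0,0,255),-1)
cv2.imwrite('pics/rg%s.png'%sys.argv[1],g[:600,:600]);cv2.imwrite('pics/rh%s.png'%sys.argv[1],hm[:600,:600])
# height-based angle centroids about cap centre, true 3D xy
x=W[...,0]-c[0];y=W[...,1]-c[1];z=W[...,2];r=np.hypot(x,y);a=np.degrees(np.arctan2(y,x))
np.save('Wrib.npy',W)
def prof(r0,r1,zl,zh,name):
    m=(d>0)&(r>r0)&(r<r1)&(z>zl)&(z<zh)
    print(name,[(b,round(float(np.median(z[m&(a>=b)&(a<b+3)]))*1000,1)) for b in range(-3,120,3) if (m&(a>=b)&(a<b+3)).sum()>4])
prof(.040,.049,.06,.08,'base');prof(.022,.030,.076,.096,'cap')
E
python3 rib.py a
```

```text
tcp [0.5417 0.1009 0.1138] yaw 69.51 f [ 0.6 -0.3  3.8] [-0.03 -0.09 -0.  ]
base [(-3, 70.7), (0, 70.7), (3, 70.4), (6, 70.9), (9, 70.7), (12, 73.5), (15, 73.3), (18, 70.7), (21, 70.5), (24, 70.6), (27, 70.5), (30, 70.7), (33, 70.7), (36, 70.5), (39, 70.6), (42, 70.8), (45, 70.6), (48, 70.8), (51, 70.6), (54, 70.5), (57, 70.4), (60, 70.5), (63, 70.7), (66, 70.7), (69, 72.8), (72, 73.5), (75, 73.5), (78, 73.6), (81, 70.7), (84, 70.7), (87, 70.8), (90, 70.7), (93, 70.5), (96, 70.6), (99, 70.6), (102, 70.5), (105, 70.8), (108, 70.4), (111, 70.8), (114, 70.5), (117, 70.6)]
cap [(-3, 82.7), (0, 83.0), (3, 82.9), (6, 83.1), (9, 82.8), (12, 82.6), (15, 82.8), (18, 82.7), (21, 82.6), (24, 83.0), (27, 82.7), (30, 82.7), (33, 82.9), (36, 82.8), (39, 82.6), (42, 82.7), (45, 82.8), (48, 82.9), (51, 82.9), (54, 82.7), (57, 83.8), (60, 84.8), (63, 84.6), (66, 84.1), (69, 82.8), (72, 82.8), (75, 82.6), (78, 82.7), (81, 82.8), (84, 82.7), (87, 82.6), (90, 82.9), (93, 82.6), (96, 82.9), (99, 82.8), (102, 82.8), (105, 82.7), (108, 82.8), (111, 83.3), (114, 82.8), (117, 82.8)]
```

View pics/rga.png

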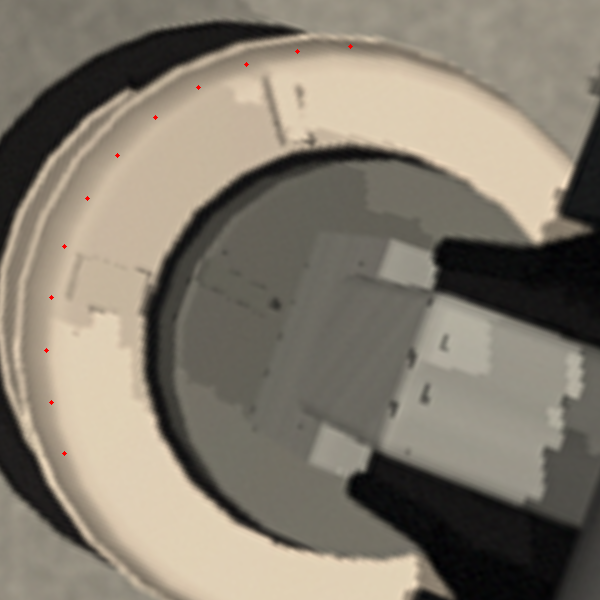

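View pics/rha.png

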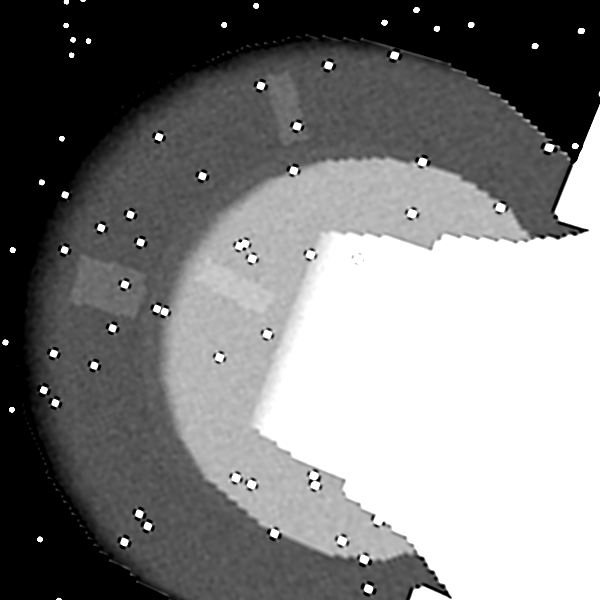

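```bash
cat > ribang.py <<'E'
from h import *
W=np.load('Wrib.npy');c=(.5412,.101)
x=W[...,0]-c[0];y=W[...,1]-c[1];z=W[...,2]*1000;r=np.hypot(x,y);a=np.degrees(np.arctan2(y,x))
def cen(r0,r1,zl,zh,a0,a1,nm):
    m=(r>r0)&(r<r1)&(z>zl)&(z<zh)&(a>a0)&(a<a1);q=a[m]
    h,e=np.histogram(q,np.arange(a0,a1+1,1.));print(nm,m.sum(),'mean',q.mean().round(2),'mid5-95',np.percentile(q,[5,95]).mean().round(2))
cen(.041,.049,72,75,8,24,'narrow');cen(.041,.049,72,75,62,88,'wide')
cz=np.median(z[(r>.022)&(r<.03)&(z>76)&(z<92)&(a>25)&(a<50)]);print('capz',cz)
cen(.022,.030,cz+1,cz+3.2,50,95,'rib')
E
python3 ribang.py
```

```text
narrow 75 mean 15.41 mid5-95 15.29
wide 156 mean 75.21 mid5-95 75.33
capz 82.78745549742122
rib 88 mean 64.78 mid5-95 71.92
```

Emit:
servo_tool([
  [1,[0,0,0],-5],
  [1,[0,0,0],-4],
  [1,[0,0,0],-3],
  [1,[0,0,0],0],
])

```text
time_s: 16.45
position: [0.5417, 0.1009, 0.1138]
tcp_rot: [[0.148, 0.989, 0.0], [0.989, -0.148, 0.0], [0.0, 0.0, -1.0]]
force: [1.2, -0.3, 3.5]
opening: 0.225
```

```bash
sed -i "s/50,95,'rib'/60,84,'rib'/" ribang.py; python3 rib.py b; python3 ribang.py
```

```text
tcp [0.5417 0.1009 0.1138] yaw 81.48 f [ 1.2 -0.3  3.5] [ 0.05 -0.06 -0.05]
base [(-3, 70.6), (0, 70.9), (3, 70.6), (6, 70.8), (9, 70.8), (12, 73.5), (15, 73.4), (18, 70.8), (21, 70.8), (24, 70.7), (27, 70.9), (30, 70.5), (33, 70.7), (36, 70.5), (39, 70.9), (42, 70.7), (45, 70.4), (48, 70.7), (51, 70.7), (54, 70.7), (57, 70.7), (60, 70.9), (63, 70.6), (66, 70.6), (69, 73.3), (72, 73.7), (75, 73.6), (78, 73.5), (81, 70.6), (84, 70.5), (87, 70.6), (90, 70.7), (93, 70.6), (96, 70.7), (99, 70.6), (102, 70.8), (105, 70.7), (108, 70.9), (111, 70.8), (114, 70.6), (117, 70.8)]
cap [(-3, 82.6), (0, 82.9), (3, 82.9), (6, 82.8), (9, 82.7), (12, 82.8), (15, 82.9), (18, 82.7), (21, 82.9), (24, 82.7), (27, 82.7), (30, 82.8), (33, 82.7), (36, 83.1), (39, 83.1), (42, 82.8), (45, 82.7), (48, 82.8), (51, 82.6), (54, 82.5), (57, 82.7), (60, 82.8), (63, 82.8), (66, 82.4), (69, 84.5), (72, 84.8), (75, 84.7), (78, 83.3), (81, 82.9), (84, 82.9), (87, 82.6), (90, 82.6), (93, 82.6), (96, 82.9), (99, 82.7), (102, 82.9), (105, 82.9), (108, 82.8), (111, 82.8), (114, 82.5), (117, 82.6)]
narrow 77 mean 15.46 mid5-95 15.41
wide 156 mean 75.14 mid5-95 75.13
capz 82.77495699895286
rib 89 mean 74.1 mid5-95 73.11
```

View pics/rhb.png

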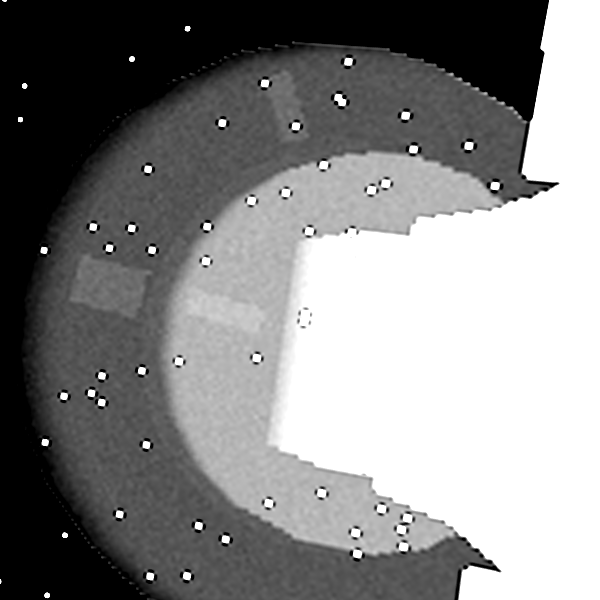

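Emit:
servo_tool([
  [1,[0,0,0],-1],
  [1,[0,0,-1.5],0],
  [1,[0,0,-1.5],0],
  [1,[0,0,0],0],
])

```text
time_s: 17.0
position: [0.5416, 0.1009, 0.1168]
tcp_rot: [[0.129, 0.992, 0.0], [0.992, -0.129, 0.0], [0.0, 0.0, -1.0]]
force: [1.9, 0.6, 1.3]
opening: 0.225
```

```bash
python3 rib.py c|head -1; python3 ribang.py
```

```text
tcp [0.5416 0.1009 0.1168] yaw 82.58 f [1.9 0.6 1.3] [ 0.21 -0.35 -0.08]
narrow 75 mean 15.69 mid5-95 15.48
wide 152 mean 75.32 mid5-95 75.32
capz 85.59120520960914
rib 84 mean 75.0 mid5-95 73.9
```

Emit:
servo_tool([
  [0.75,[0,0,0],0],
  [0.7,[0,0,0],0],
  [0.6,[0,0,0],0],
  [0.4,[0,0,0],0],
  [0.4,[0,0,0],0],
])

```text
time_s: 17.68
position: [0.5413, 0.1007, 0.1168]
tcp_rot: [[0.129, 0.992, -0.0], [0.992, -0.129, -0.0], [-0.0, -0.0, -1.0]]
force: [-0.3, 0.8, -0.2]
opening: 0.535
```

Emit:
servo_tool([
  [0.4,[0,0,-5],0],
  [0.4,[0,0,-20],0],
  [0.4,[0,0,-40],0],
  [0.4,[0,0,-40],0],
  [0.4,[0,0,0],0],
])

```text
time_s: 18.3
position: [0.544, 0.1008, 0.2256]
tcp_rot: [[0.129, 0.992, 0.008], [0.992, -0.129, -0.0], [0.001, 0.008, -1.0]]
force: [0.1, 0.2, -0.2]
opening: 0.602
```

```bash
python3 rib.py d|head -1; python3 ribang.py; python3 - <<'E'
from h import *
s=bot.read_state();p,d=bot.capture('wrist');cv2.imwrite('pics/wend.png',p);W=wcloud(d,s)
n=(np.hypot(W[...,0]-.541,W[...,1]-.101)<.035)&(d>0)
z=W[...,2]
t=n&(z>.135)&(z<.155);Q=W[t];print('key top z',np.median(Q[:,2]),len(Q),Q.mean(0),cv2.minAreaRect((Q[:,:2]*1000).astype(np.float32)))
b=n&(z>.108)&(z<.122);print('block top z',np.median(z[b]),b.sum())
c=n&(z>.083)&(z<.091);print('cap z',np.median(z[c]))
q,_=bot.capture('scene');cv2.imwrite('pics/sceneend.png',cv2.resize(q[60:400,150:480],None,fx=1.7,fy=1.7))
E
```

```text
tcp [0.544  0.1008 0.2256] yaw 82.61 f [ 0.1  0.2 -0.2] [-0.09  0.   -0.06]
narrow 32 mean 15.02 mid5-95 14.82
wide 68 mean 75.5 mid5-95 75.48
capz 86.21535687084375
rib 36 mean 75.02 mid5-95 73.05
key top z 0.14526441451441305 1385 [0.54112122 0.10325772 0.14501588] ((540.8483276367188, 101.57640838623047), (44.02975082397461, 19.98651123046875), 80.33428955078125)
block top z 0.11540242368438662 500
cap z 0.08636088030727856
```

View pics/wend.png

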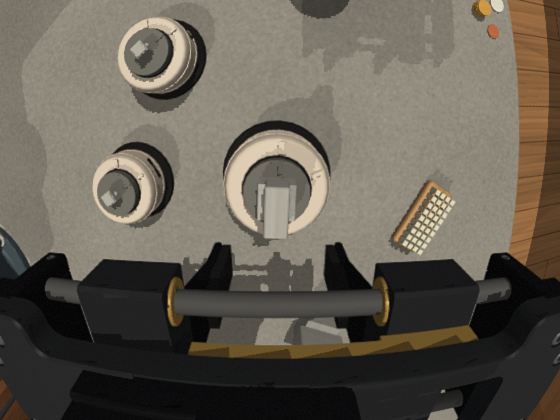

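View pics/sceneend.png

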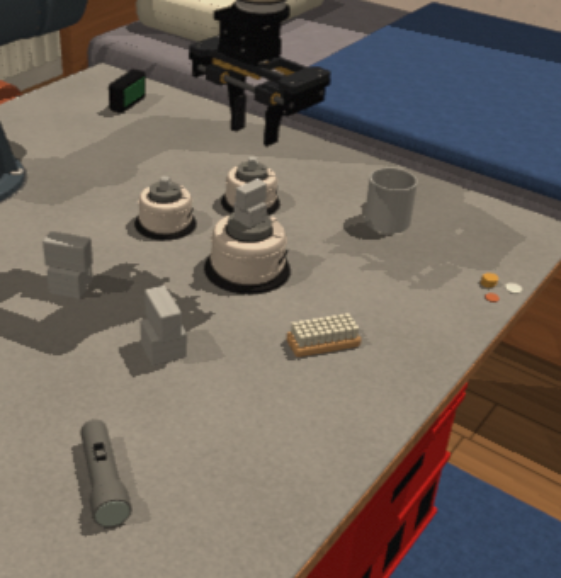

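The key's top is at 145.3 mm (145 expected when home) and the rib is at 75.0° against the wide mark at 75.5°. I'm handing in.

```bash
python3 -c "
from rig import bot
print(bot.hand_in(), bot.read_state()['time_s'])"
```

```text
the job is handed in; nothing more can be done
the job is handed in; nothing more can be done
```

The key is seated on the drive of the largest bank, the cap is turned to the wide mark, and the job is handed in.

- **Seating:** I gripped the smallest key across its 20 mm wing and pressed it straight down. It clicked at about 16 N, and the highest force reading was 14.8 N. After release the key's top measured 145.3 mm high, against 145 mm expected when fully home.
- **Turn:** The first 54° turn left the rib about 12° short because of the key's play on the drive. I corrected it and nudged it by another 1°. At the last check the rib was at 75.0° and the wide mark at 75.5°. The narrow mark is near 15°, so the cap stands about 60° from closed.
- **End state:** I released the key and raised the arm well clear of it at 18.3 s, and it stands on the drive alone. I never moved near the mug, torch or brush, and the last scene picture shows them standing as before.
- **Checks that disagreed:** My wrist-camera figure for how deep the key sat was unreliable after the click, reading 25 mm against a 22 mm maximum because the cap got into the measurement. I relied on the key-top height instead. The rib's mid-range estimate read about 73°, which is still within 2.5° of the mark.

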